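Load the jar-lid magazine from the sorting tray

ROBOT

A 6-joint arm with a two-finger parallel gripper is mounted at the origin on a cart in front of the work surface, level with it; the furniture and walls round the work are solid. World frame = base frame: x ahead of the robot, y to its left, z up, the work surface at z = 0. Lengths are in mm, angles in rad, forces in N, time in s.
With the tool pointing down it reaches from about 200 to 875 mm from the base axis. Payload 3.4 kg.
Tool frame: the origin (TCP) lies on the centre line of the jaws, within the pads' length; the fingertips stand 11 mm ahead of it and the grasp point (between the pads) lies 8 mm behind it; y points along the fingers, x is the direction in which the jaws open and shut, and the axes are right-handed (so a half turn about y gives the same grasp; the last joint's range is limited). The gripper opens to 94 mm and grips with 3 to 60 N. Pads are 16 mm wide; open, the fingers measure 119 mm over their backs; the gripper's body (75 mm by 177 mm) begins 78 mm behind the grasp point.
Start: joints at [0.993, 0.276, 1.505, -0, 1.361, -0.121], TCP at [253.642, 516.072, 216.493] pointing down, gripper open.
Joint ranges: [-2.89, 2.89], [-0.75, 2.08], [0.22, 2.7], [-1.18, 4.32], [0.11, 2.71], [-2.7, 2.7]. Speed limits (rad/s): [2.57, 2.57, 3.14, 3.14, 3.14, 3.14].

INTERFACE

Orientations are given as a rotation vector (axis times angle).
In Python, from station import observe, read_camera, get_calibration, close_job, silhouettes, spot_point gives the robot as it stands. The module is installed in compiled form; this text tells all that it offers.
- The arm moves only by the tool arm_command, never from a script. Its argument "rows" is a list that holds one entry, the list of rows, each a list of 7 numbers: the turn, a rotation vector about the world's x, y, z in degrees, then the shift along the world's x, y, z in m, then the opening, from 0 (shut) to 1 (fully open). In form: [[[wx, wy, wz, dx, dy, dz, grip], ...]]. A call has exactly 8 rows; each row shifts and turns the commanded pose from where the row before left it; what a row does not reach is not made up. A row lasts 1/8 s, in which the tool goes at most 62.5 mm and 10.7 degrees, less where a joint would pass 70% of its speed; a pose out of reach is approached as far as the arm can. A call is refused whole if a number of a shift passes 0.0625 or a number of a turn 10.7, either way. A call with a gripper value outside its range is refused whole. The fingers move at their own pace and stop on an object; "grip_force" is the grip in N (left out, the last holds). Time passes only in rows, so rows that do not move let the fingers close, or fill a call up. It gives the time, the measured TCP pose, the force and the opening at its end, in the units of the state.
- observe(): the state, without advancing time (a new reading comes with each control period).
- read_camera(name): name is "scene" or "top" or "wrist"; returns (picture, depth): 384x512x3 uint8, red, green, blue; 384x512 float32, mm along the optical axis (not along the pixel's ray), 0 where there is no reading.
- get_calibration(name): a dict with "fx", "fy", "cx", "cy" (pixels), "R" (3x3) and "t" (3): a world point X has camera coordinates R X + t. Camera axes: x right, y down, z forward; pixel columns grow to the right and rows downward; lengths in mm; the calibration is good to about 2 mm. A picture is of the moment at which its call begins: read the wrist's pose just before it. get_calibration takes no time and is no camera call; for the wrist camera it gives the pose at the moment of the call.
- close_job(): hands the job in, once; it reports no verdict.
Trained networks look in the newest picture that a camera, given by its name, has taken for a name from the list of things; names that differ only in an ending like _2 or _b are one class to them, and where a whole thing is asked for, a point or a joint stands for the part that bears it (a point fixed in the world has none). Each returns a list of dicts, best first, with "score" (0 to 1); they miss things now and then, are a little off and sometimes report something else, mostly with a low value. They report only what shows in the picture. A call takes as long as a camera call. They do not tell look-alikes from the thing itself.
- silhouettes(camera, thing): "pixels" (384x512 bool, what is visible of it).
- spot_point(camera, thing): "centre" ([x, y, z] in mm, in world coordinates, good to about 4 mm: a listed point, or the origin of a listed thing).
The state is a dict: "t": time; "joint_positions": joint angles; "qvel": joint speeds; "joint_torque": joint torques, N m; "tool_pos": TCP position; "orientation": TCP orientation; "force": force on the tool from outside, world axes, zero at the start; "torque": the same for the moment, N m; "grip_width": finger opening in mm.
Only numpy, scipy, OpenCV 4.12 (cv2) and the standard library are available. Lean on these libraries where they do the work, as an engineer would, in place of code of your own. Each camera call takes 0.05 s, during which the arm holds its last target.

TASK

Fill the lid magazine: with the fingertips, push the three 50 mm white jar lids flat across the raised tray and through its narrow gate, one at a time, so that each drops into the round magazine slot behind the gate and the three lie stacked flat in it. Do not pick any lid up. The wider lid belongs to another jar and must stay lying on the tray in front of the gate; leave the two glass jars and the low pot beside the tray where they stand.

Things in the scene. Friction and masses are not known exactly. Their poses are not given: they have to be found in the camera images.
- tray: raised sorting tray, grey deck with aluminium rim, fixed to the bench; origin on the bench top (z = 0) under it, its +x axis runs along its middle line to the gate and magazine. Measures in its axes: deck at z = 48 mm; clear deck from the rear wall x = -165 mm to the guide vanes, side walls at y = +-125 mm; walls, vanes and fences stand 14 mm above the deck (top z = 62 mm)
- gate (a point): middle of the gate, on the deck, between two posts 56 mm apart in the clear, at x = 86 mm, y = 0 in the tray's axes. Two straight vanes at 45 degrees lead to it from the side walls (x = -12, y = +-125 mm); behind it a straight channel, 59 mm wide, leads over the magazine to a stop at x = 150 mm
- magazine (a point): centre of the mouth of the magazine slot, at deck height (z = 48 mm): a round upright well in the channel's floor right behind the gate, 58 mm wide and 42 mm deep, at x = 120 mm, y = 0 in the tray's axes. A lid drops in by itself once its centre is pushed to within about 10 mm of this axis; three stack to 6 mm below the deck
- lid_a: white plastic screw lid, 50 mm across and 12 mm high, lying closed side up on the tray; origin at the centre of its underside, z up; one of three alike (any order will do); weighs about 15 g and slides easily on the smooth deck (friction about 0.25) when pushed at its side with a fingertip
- lid_b: white plastic screw lid, 50 mm across and 12 mm high, lying closed side up on the tray; origin at the centre of its underside, z up; one of three alike (any order will do); weighs about 15 g and slides easily on the smooth deck (friction about 0.25) when pushed at its side with a fingertip
- lid_c: white plastic screw lid, 50 mm across and 12 mm high, lying closed side up on the tray; origin at the centre of its underside, z up; one of three alike (any order will do); weighs about 15 g and slides easily on the smooth deck (friction about 0.25) when pushed at its side with a fingertip
- wide_lid: the wider lid, also plain white, 61 mm across and 11 mm high, lying on the tray among the others in any of the four places; too wide for the gate; origin at the centre of its underside. It may be shifted on the deck
- jar_right: empty clear glass jar, 56 mm wide, 42 mm high, standing on the bench close behind the tray's rear wall (right of the tray); origin at the centre of its underside
- jar_right_2: second empty glass jar of the same kind, standing beside the first; origin at the centre of its underside
- pot_low: low closed round pot, 67 mm wide, 26 mm high, standing on the bench close to the tray's magazine end (left of the tray); origin at the centre of its underside
There are look-alikes about, which are no part of the job. What is shaped like the lid_c but turquoise is not meant. Leave any turquoise look-alike of the lid_b alone.

How it is judged:
By the outcome, as a careful person would: the job done as asked, in the order asked, and still so for the second after the job is handed in, with the robot touching nothing.
It also fails if it takes over 69 s, if anything falls off the work surface, if the arm or the gripper's body presses on something with over 40 N, if the wrist force passes 120 N, or if a joint passes its speed limit or range.

## Working session

There is one attempt and no reset: what is moved stays moved. The work goes in short steps, Python scripts to look and compute and a tool call to move; the robot and the scene stay as the last step left them, time stands still between calls to the robot, and variables do not carry over. Pictures are saved under pics/ and viewed, and the job is handed in when it is done.

Besides the shell and the picture viewer there is one more tool, called by a JSON object that holds its "op" and its "data". arm_command: Moves the arm, as the interface text tells. Its arguments: {"type":"object","properties":{"rows":{"type":"array","items":{"type":"array","items":{"type":"array","items":{"type":"number"}}}},"grip_force":{"type":"number"}},"required":["rows"]}

```bash
mkdir -p pics; ls
python3 - <<'E'
from station import *
import cv2,numpy as np
print(observe())
for n in("scene","top"):
    p,d=read_camera(n); cv2.imwrite(f"pics/{n}0.png",p[:,:,::-1]); np.savez(f"{n}0.npz",p=p,d=d)
    c=get_calibration(n); print(n,c)
    for th in("gate","magazine","lid_a","wide_lid","tray","pot_low","jar_right"):
        print(th,[(np.round(x["centre"]).tolist(),round(x["score"],2)) for x in spot_point(n,th)])
E
```

```text
pics
{'t': 0.0, 'joint_positions': array([ 9.93022051e-01,  2.76580258e-01,  1.50610398e+00, -1.52160860e-05,
        1.36068733e+00, -1.20998694e-01]), 'qvel': array([ 0.00234091, -0.0008428 ,  0.00015934,  0.00052947,  0.00025564,
        0.00085383]), 'joint_torque': array([-2.53422450e-04, -4.04597569e+01, -2.37224597e+01,  6.99667563e-02,
        3.42254934e-02, -1.13508008e-04]), 'tool_pos': array([253.3210301 , 515.59243151, 215.6247443 ]), 'orientation': array([-1.39210713, -0.86529016,  0.86792317]), 'force': array([0.58619639, 0.08226848, 0.32408275]), 'torque': array([ 0.07914264, -0.0125389 , -0.01345178]), 'grip_width': 93.86651734457318}
scene {'fx': 413.2319823469323, 'fy': 413.2319823469323, 'cx': 246.87697585741753, 'cy': 188.58833192405655, 'R': array([[ 0.72985071, -0.68354193, -0.00940109],
       [-0.28966097, -0.29676989, -0.90995833],
       [ 0.61920471,  0.66685686, -0.41459313]]), 't': array([-414.93265029,  223.63260471,  776.34351506])}
gate [([545.0, 100.0, 48.0], 0.91)]
magazine []
lid_a [([362.0, 24.0, -3.0], 0.73), ([381.0, -112.0, -2.0], 0.72), ([714.
[... 409 characters left out ...]
rray([[ 0.04795652, -0.99884486,  0.00301849],
       [-0.97152574, -0.04734645, -0.23215521],
       [ 0.23202995,  0.00820082, -0.97267407]]), 't': array([-59.73611289, 560.72364601, 880.48481604])}
gate [([548.0, 96.0, 54.0], 0.67), ([566.0, 12.0, -4.0], 0.25)]
magazine [([535.0, 133.0, 47.0], 0.64)]
lid_a [([505.0, -26.0, 49.0], 0.79), ([368.0, 21.0, 0.0], 0.69), ([526.0, -95.0, 44.0], 0.66), ([642.0, 8.0, 48.0], 0.62), ([385.0, -115.0, 1.0], 0.54)]
wide_lid [([650.0, -58.0, 55.0], 0.78), ([718.0, -174.0, 3.0], 0.67), ([567.0, 14.0, -4.0], 0.37)]
tray [([567.0, 15.0, -2.0], 0.7)]
pot_low [([480.0, 222.0, 0.0], 0.67)]
jar_right [([718.0, -173.0, 2.0], 0.89), ([642.0, -185.0, -1.0], 0.69)]
```

View pics/top0.png

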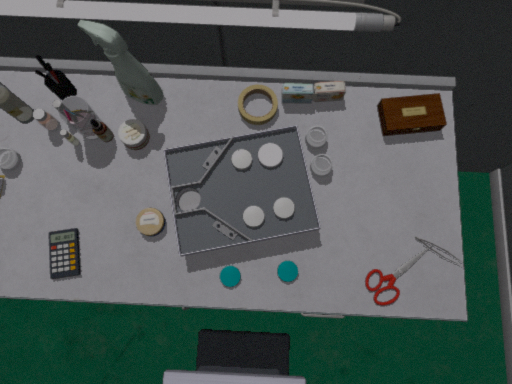

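View pics/scene0.png

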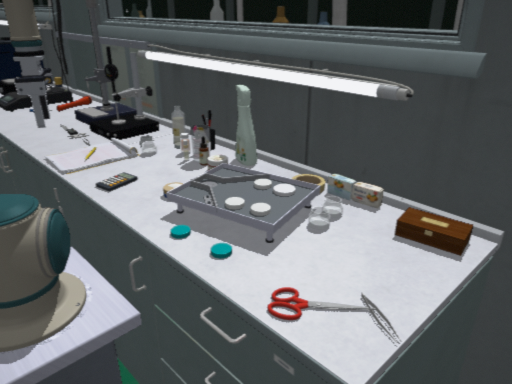

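```bash
cat > h.py <<'E'
import numpy as np,cv2
from station import *
def ortho(p,c,z,x0=380,x1=760,y0=-180,y1=220,s=2):
    X,Y=np.meshgrid(np.linspace(x1,x0,(x1-x0)*s+1),np.linspace(y1,y0,(y1-y0)*s+1),indexing="ij")
    P=np.stack([X,Y,np.full_like(X,z)],-1)@np.array(c["R"]).T+c["t"]
    u=c["fx"]*P[...,0]/P[...,2]+c["cx"]; v=c["fy"]*P[...,1]/P[...,2]+c["cy"]
    return cv2.remap(p,u.astype(np.float32),v.astype(np.float32),cv2.INTER_LINEAR)
def cloud(d,c):
    v,u=np.indices(d.shape); 
    C=np.stack([(u-c["cx"])/c["fx"]*d,(v-c["cy"])/c["fy"]*d,d],-1)
    return (C-c["t"])@np.array(c["R"])
E
python3 - <<'E'
from h import *
D=np.load("top0.npz");p,d=D["p"],D["d"];c=get_calibration("top")
W=cloud(d,c); 
im=ortho(p,c,62); cv2.imwrite("pics/o62.png",im[:,:,::-1][:, :800])
# white lids
hsv=cv2.cvtColor(p,cv2.COLOR_RGB2HSV)
m=((hsv[...,1]<40)&(hsv[...,2]>170)&(W[...,2]>52)&(W[...,2]<72)).astype(np.uint8)
n,l,st,ce=cv2.connectedComponentsWithStats(m)
for i in range(1,n):
    if st[i,4]>100:
        q=W[l==i][:,:2].astype(np.float32); r=cv2.minEnclosingCircle(q); print(st[i],np.median(W[l==i],0).round(1),q.mean(0).round(1),r)
# tray mask by height
m=((W[...,2]>40)&(W[...,2]<75)&(W[...,0]>380)&(W[...,0]<760)&(W[...,1]>-200)&(W[...,1]<200))
m=cv2.morphologyEx(m.astype(np.uint8),cv2.MORPH_OPEN,np.ones((7,7)))
q=W[m>0][:,:2].astype(np.float32); r=cv2.minAreaRect(q);print(r);print(cv2.boxPoints(r))
for th in ("scene","top"):
    cc=get_calibration(th);print(th,-np.array(cc["R"]).T@cc["t"])
E
```

```text
((567.3729248046875, 6.9868316650390625), (257.2921447753906, 326.91204833984375), 13.765970230102539)
[[ 403.52667   135.13553 ]
 [ 481.31757  -182.38623 ]
 [ 731.2192   -121.161865]
 [ 653.4283    196.3599  ]]
scene [-113.09903749 -734.96643612  521.46221824]
top [343.32334226 -40.33953014 986.77997884]
```

View pics/o62.png

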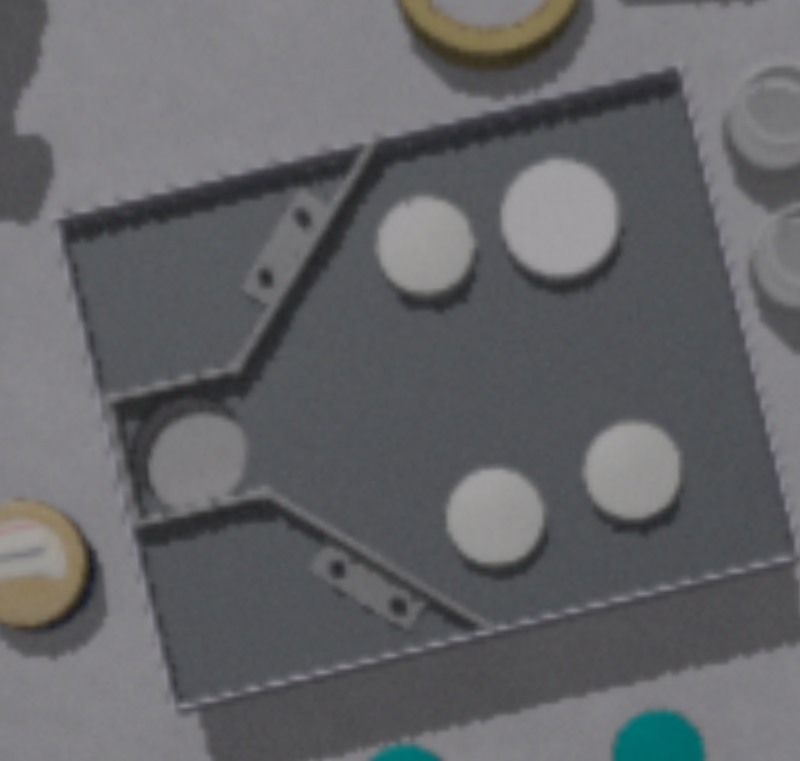

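```bash
cat >> h.py <<'E'
from scipy.spatial.transform import Rotation as Ro
TH=np.deg2rad(103.5);O=np.array([563.5,12.]);A=np.array([np.cos(TH),np.sin(TH)]);B=np.array([-A[1],A[0]])
def t2w(x,y): return O+x*A+y*B
def w2t(p): p=np.asarray(p)[...,:2]-O; return np.stack([p@A,p@B],-1)
def where():
    s=observe();R=Ro.from_rotvec(s["orientation"]).as_matrix()
    jaw=np.rad2deg(np.arctan2(R[1,0],R[0,0]))-np.rad2deg(TH)+90  # heading in tray frame = jaw+90 mod 180
    h=(jaw+90)%180-90
    print("t",s["t"],"tcp",s["tool_pos"].round(1),"tray",w2t(s["tool_pos"]).round(1),"heading",h.round(1),"F",s["force"].round(1),"w",round(s["grip_width"],1),"tilt",R[:,1].round(3),"q",s["joint_positions"].round(2))
    return s
def plan(x,y,z,h):
    s=where();R=Ro.from_rotvec(s["orientation"]).as_matrix()
    j=np.rad2deg(np.arctan2(R[1,0],R[0,0]));want=h+np.rad2deg(TH)-90
    dr=(want-j+90)%180-90
    g=t2w(x,y);print("target",g.round(1),"d mm",(g-s["tool_pos"][:2]).round(1),"dz",round(z-s["tool_pos"][2],1),"dyaw",dr.round(1))
def lids(im,c,z=60):
    o=ortho(im,c,z);g=cv2.cvtColor(o,cv2.COLOR_RGB2HSV)
    m=((g[...,1]<45)&(g[...,2]>165)).astype(np.uint8);m=cv2.morphologyEx(m,cv2.MORPH_OPEN,np.ones((9,9)))
    n,l,st,ce=cv2.connectedComponentsWithStats(m)
    for i in range(1,n):
        if st[i,4]>2500:
            w=np.array([760-ce[i,1]/2,220-ce[i,0]/2]);t=w2t(w)
            if -175<t[0]<160 and abs(t[1])<130: print("blob",w.round(1),"tray",t.round(1),"diam",round(np.sqrt(st[i,4]/np.pi),1),st[i,2:4]/2)
E
python3 - <<'E'
from h import *
D=np.load("top0.npz");p=D["p"];c=get_calibration("top");lids(p,c)
D=np.load("scene0.npz");p=D["p"];c=get_calibration("scene");lids(p,c)
for n in("top","scene"):
    c=get_calibration(n);p=np.load(n+"0.npz")["p"]
    o=ortho(p,c,62 )
    def px(x,y):
        w=t2w(x,y);return (int((220-w[1])*2),int((760-w[0])*2))
    o=o.copy()
    pts=[px(*q) for q in [(-165,125),(-165,-125),(150,-125),(150,125),(-165,125)]]
    cv2.polylines(o,[np.array(pts)],False,(255,0,0),1)
    for sg in(1,-1): cv2.polylines(o,[np.array([px(-12,125*sg),px(86,28*sg),px(150,29.5*sg)])],False,(255,0,0),1)
    cv2.imwrite(f"pics/fit_{n}.png",o[:,:800,::-1])
plan(-49,-98,62,45)
E
```

```text
blob [651.5 -58.6] tray [-89.2 -69.1] diam 61.1 [61.5 60.5]
blob [639.2  10.3] tray [-19.3 -73.2] diam 48.8 [48.5 49. ]
blob [526.5 -93.9] tray [-94.3  60.7] diam 49.8 [49.5 49.5]
blob [503.4 -24.1] tray [-21.   66.8] diam 49.8 [50. 50.]
t 0.8 tcp [253.6 516.1 216.5] tray [562.5 183.6] heading 50.3 F [-0.6  0.8 -0. ] w 94.1 tilt [ 0.  0. -1.] q [ 0.99  0.28  1.5  -0.    1.36 -0.12]
target [670.2 -12.8] d mm [ 416.6 -528.8] dz -154.5 dyaw -5.3
```

View pics/fit_top.png

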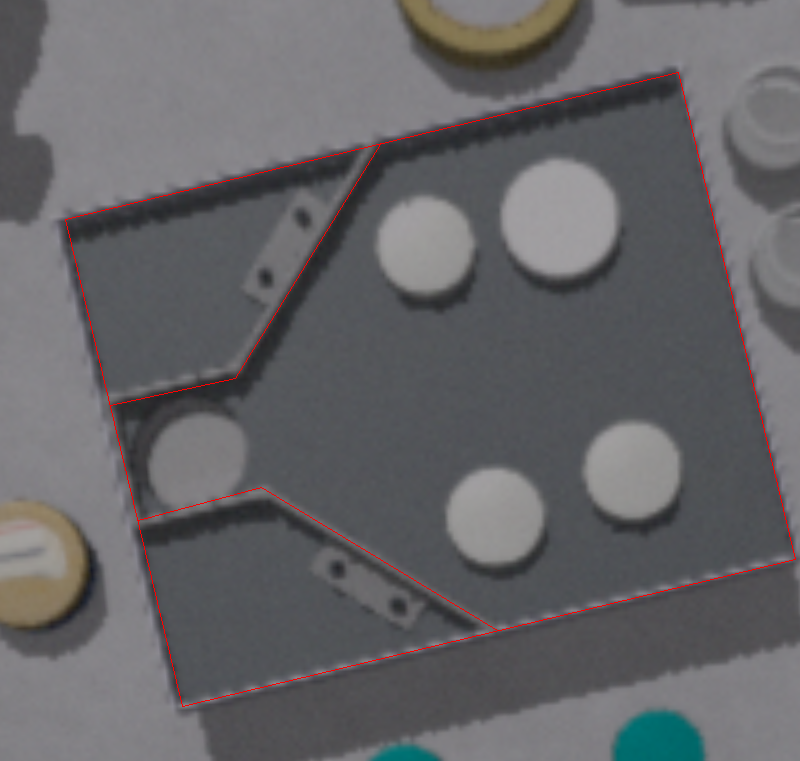

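View pics/fit_scene.png

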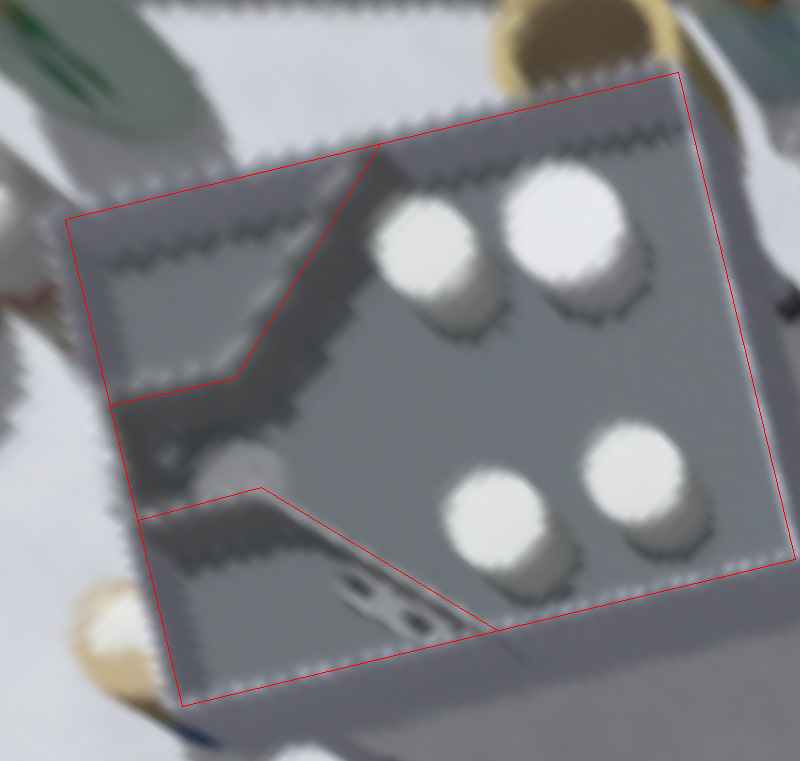

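Small white lids are at top-camera px (242,159), (254,216), (284,208). The look-alikes are the wide lid at (270,155), 61 mm across, and two turquoise ones on the bench at (230,276) and (288,271). The rectified crop confirms the choice, and the tray fit agrees in both cameras. I'll start with the lid at (242,159), pushing with nearly shut fingertips.

{"op": "arm_command", "data": {"rows": [[[0,0,0.6,0.0262,-0.0326,-0.0145,0.128],[0,0,0.6,0.0262,-0.0326,-0.0145,0.128],[0,0,0.6,0.0262,-0.0326,-0.0145,0.128],[0,0,0.6,0.0262,-0.0326,-0.0145,0.128],[0,0,0.6,0.0262,-0.0326,-0.0145,0.128],[0,0,0.6,0.0262,-0.0326,-0.0145,0.128],[0,0,0.6,0.0262,-0.0326,-0.0145,0.128],[0,0,0.6,0.0262,-0.0326,-0.0145,0.128]]]}}

```text
t: 1.8
tool_pos: [464.2, 254.2, 100.3]
orientation: [-1.363, -0.931, 0.93]
force: [1.2, 0.3, 0.8]
grip_width: 17.5
```

{"op": "arm_command", "data": {"rows": [[[0,0,0,0.0262,-0.0326,0,0.128],[0,0,0,0.0262,-0.0326,0,0.128],[0,0,0,0.0262,-0.0326,0,0.128],[0,0,0,0.0262,-0.0326,0,0.128],[0,0,0,0.0262,-0.0326,0,0.128],[0,0,0,0.0262,-0.0326,0,0.128],[0,0,0,0.0262,-0.0326,0,0.128],[0,0,0,0.0262,-0.0326,0,0.128]]]}}

```text
t: 2.8
tool_pos: [673.7, -6.7, 100.5]
orientation: [-1.363, -0.93, 0.93]
force: [0.3, 0.4, 0.2]
grip_width: 12.3
```

Run:
```python
from h import *
plan(-42.2,-101.8,62,55)
p,d=read_camera("scene");cv2.imwrite("pics/s1.png",cv2.resize(p[140:260,130:350],None,fx=3.5,fy=3.5)[:,:,::-1])
```

```text
t 2.8 tcp [673.7  -6.7 100.5] tray [ -43.9 -102.8] heading 55.1 F [0.3 0.4 0.2] w 12.3 tilt [ 0.  0. -1.] q [-0.11  0.5   1.45  0.    1.2  -1.31]
target [672.3  -5.3] d mm [-1.4  1.4] dz -38.5 dyaw -0.1
```

View pics/s1.png

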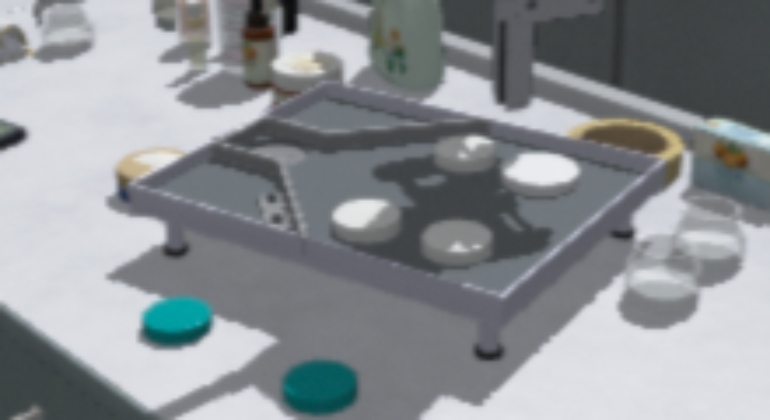

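{"op": "arm_command", "data": {"rows": [[[0,0,0,-0.0007,0.0007,-0.015,0.128],[0,0,0,-0.0007,0.0007,-0.013,0.128],[0,0,0,0,0,-0.008,0.128],[0,0,0,0,0,-0.002,0.128],[0,0,0,-0.0056,0.0022,0,0.128],[0,0,0,-0.0093,0.0037,0,0.128],[0,0,0,-0.0093,0.0037,0,0.128],[0,0,0,-0.0056,0.0022,0,0.128]]]}}

```text
t: 3.85
tool_pos: [640.8, 8.1, 62.9]
orientation: [-1.363, -0.931, 0.93]
force: [0.1, 0.6, 0.1]
grip_width: 11.7
```

Run:
```python
from h import *
where()
p,d=read_camera("scene");cv2.imwrite("pics/s2.png",cv2.resize(p[140:260,130:350],None,fx=3.5,fy=3.5)[:,:,::-1])
```

```text
t 3.85 tcp [640.8   8.1  62.9] tray [-21.9 -74.2] heading 55.1 F [0.1 0.6 0.1] w 11.7 tilt [ 0.  0. -1.] q [-0.1   0.49  1.58  0.    1.08 -1.29]
```

View pics/s2.png

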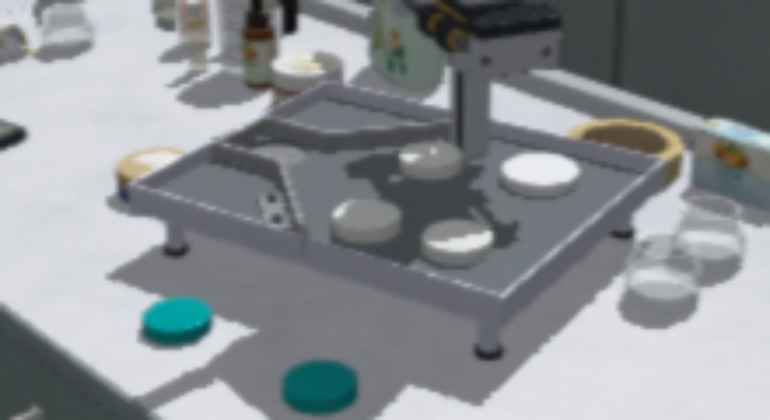

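{"op": "arm_command", "data": {"rows": [[[0,0,0,-0.0054,0.0021,0,0.128],[0,0,0,-0.0107,0.0042,0,0.128],[0,0,0,-0.0107,0.0042,0,0.128],[0,0,0,-0.0107,0.0042,0,0.128],[0,0,0,-0.0107,0.0042,0,0.128],[0,0,0,-0.0054,0.0021,0,0.128],[0,0,0,0.0093,-0.0037,0,0.128],[0,0,0,0.0093,-0.0037,0,0.128]]]}}

```text
t: 4.9
tool_pos: [608.1, 20.8, 62.7]
orientation: [-1.364, -0.931, 0.929]
force: [-0.4, -0.7, -0.2]
grip_width: 11.8
```

Run:
```python
from h import *
plan(-15,0,62.5,0)
p,d=read_camera("top");lids(p,get_calibration("top"));cv2.imwrite("pics/t3.png",ortho(p,get_calibration("top"),60)[:,:800,::-1])
```

```text
t 4.9 tcp [608.1  20.8  62.7] tray [ -1.8 -45.5] heading 55.1 F [-0.4 -0.7 -0.2] w 11.8 tilt [ 0.002 -0.    -1.   ] q [-0.08  0.44  1.65 -0.    1.04 -1.28]
target [567.   -2.6] d mm [-41.1 -23.4] dz -0.2 dyaw -55.1
blob [666.2 -61.4] tray [-95.4 -82.7] diam 32.9 [51. 30.]
```

View pics/t3.png

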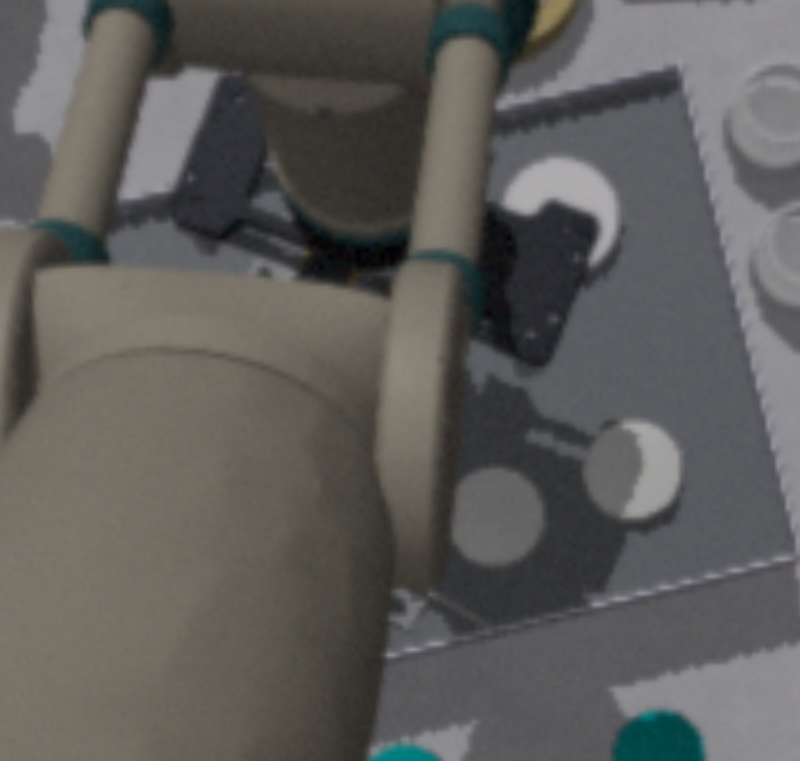

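{"op": "arm_command", "data": {"rows": [[[0,0,-9.2,-0.0069,-0.0039,0,0.128],[0,0,-9.2,-0.0069,-0.0039,0,0.128],[0,0,-9.2,-0.0069,-0.0039,0,0.128],[0,0,-9.2,-0.0069,-0.0039,0,0.128],[0,0,-9.2,-0.0069,-0.0039,0,0.128],[0,0,-9.2,-0.0066,-0.0039,0,0.128],[0,0,0,0,0,0,0.128],[0,0,0,0,0,0,0.128]]]}}

```text
t: 5.95
tool_pos: [566.3, -2.3, 62.5]
orientation: [-1.563, -0.186, 0.185]
force: [0.3, 0.7, 0.4]
grip_width: 12.0
```

Run:
```python
from h import *
plan(-15,0,62.5,0)
c=get_calibration("scene");p,d=read_camera("scene");cv2.imwrite("pics/s4.png",cv2.resize(p[140:260,130:350],None,fx=3.5,fy=3.5)[:,:,::-1])
lids(p,c,61)
```

```text
t 5.95 tcp [566.3  -2.3  62.5] tray [-14.5   0.6] heading 0.0 F [0.3 0.7 0.4] w 12.0 tilt [ 0.001  0.    -1.   ] q [-0.13  0.39  1.75  0.    1.   -0.36]
target [567.   -2.6] d mm [ 0.7 -0.3] dz 0.0 dyaw -0.0
blob [649.8 -60. ] tray [-90.2 -67.1] diam 61.7 [62. 61.]
blob [553.6  42.2] tray [31.7  2.6] diam 48.7 [49.  50.5]
blob [525.2 -95.4] tray [-95.5  62.3] diam 50.4 [50.5 50. ]
```

View pics/s4.png

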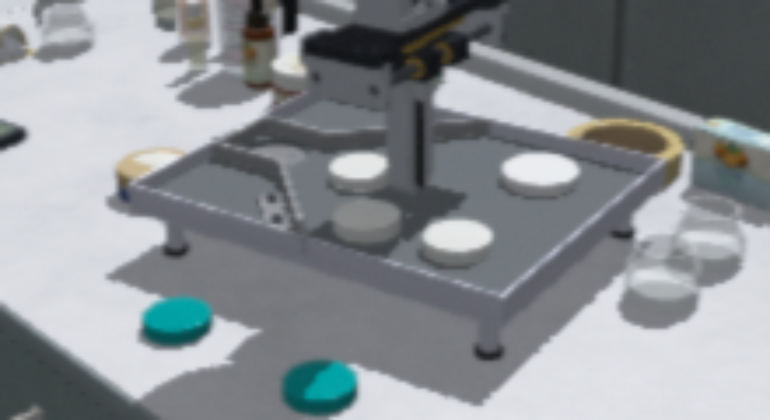

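{"op": "arm_command", "data": {"rows": [[[0,0,0,-0.0012,0.0058,0,0.128],[0,0,0,-0.0023,0.0097,0,0.128],[0,0,0,-0.0023,0.0097,0,0.128],[0,0,0,-0.0023,0.0097,0,0.128],[0,0,0,-0.0023,0.0097,0,0.128],[0,0,0,-0.0023,0.0097,0,0.128],[0,0,0,-0.0023,0.0097,0,0.128],[0,0,0,-0.0012,0.0058,0,0.128]]]}}

```text
t: 7.0
tool_pos: [549.1, 68.3, 62.5]
orientation: [-1.563, -0.184, 0.184]
force: [-0.1, 0.1, 0.5]
grip_width: 11.8
```

Run:
```python
from h import *
plan(87,0,62.5,0)
c=get_calibration("scene");p,d=read_camera("scene");cv2.imwrite("pics/s5.png",cv2.resize(p[140:260,130:350],None,fx=3.5,fy=3.5)[:,:,::-1])
lids(p,c,61)
```

```text
t 7.0 tcp [549.1  68.3  62.5] tray [58.1  0.8] heading -0.0 F [-0.1  0.1  0.5] w 11.8 tilt [ 0.  0. -1.] q [-0.    0.37  1.78  0.    0.99 -0.24]
target [543.2  96.6] d mm [-5.9 28.3] dz -0.0 dyaw 0.0
blob [649.8 -60.1] tray [-90.2 -67.1] diam 61.5 [62. 61.]
blob [535.8 104.7] tray [96.5  5.3] diam 39.5 [40.5 44. ]
blob [525.2 -95.2] tray [-95.3  62.3] diam 50.2 [50. 50.]
blob [502.2 -25.8] tray [-22.5  68.5] diam 49.8 [49.5 50. ]
```

View pics/s5.png

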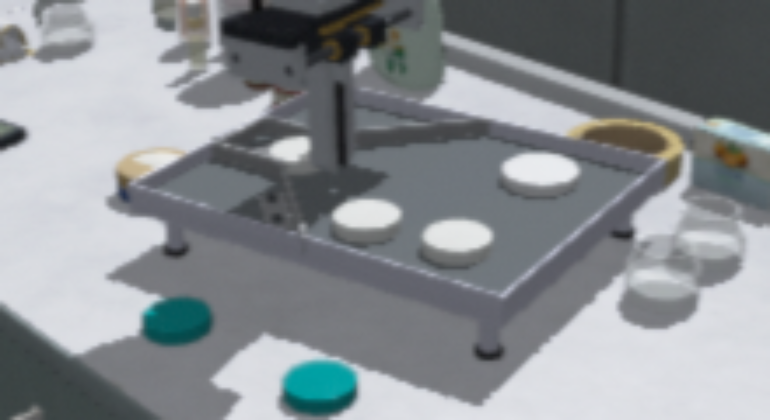

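{"op": "arm_command", "data": {"rows": [[[0,0,0,-0.0012,0.0058,0,0.128],[0,0,0,-0.0012,0.0058,0,0.128],[0,0,0,-0.0012,0.0058,0,0.128],[0,0,0,-0.0012,0.0058,0,0.128],[0,0,0,-0.0012,0.0058,0,0.128],[0,0,0,0,0,0,0.128],[0,0,0,0.0058,-0.0243,0,0.128],[0,0,0,0.0058,-0.0243,0,0.128]]]}}

```text
t: 8.05
tool_pos: [555.1, 47.7, 62.5]
orientation: [-1.563, -0.185, 0.185]
force: [-0.4, -0.2, 0.8]
grip_width: 11.7
```

Run:
```python
from h import *
plan(-45,97,100,-55)
c=get_calibration("scene");p,d=read_camera("scene");cv2.imwrite("pics/s6.png",cv2.resize(p[140:260,130:350],None,fx=3.5,fy=3.5)[:,:,::-1])
lids(p,c,61)
```

```text
t 8.05 tcp [555.1  47.7  62.5] tray [36.6 -0.2] heading -0.0 F [-0.4 -0.2  0.8] w 11.7 tilt [ 0. -0. -1.] q [-0.04  0.38  1.77 -0.    0.99 -0.27]
target [479.7 -54.4] d mm [ -75.4 -102.1] dz 37.5 dyaw -55.0
blob [649.8 -60. ] tray [-90.2 -67.1] diam 61.6 [62. 61.]
blob [525.2 -95.3] tray [-95.3  62.3] diam 50.4 [50.5 50. ]
blob [502.2 -27.3] tray [-23.9  68.8] diam 48.2 [47. 50.]
```

View pics/s6.png

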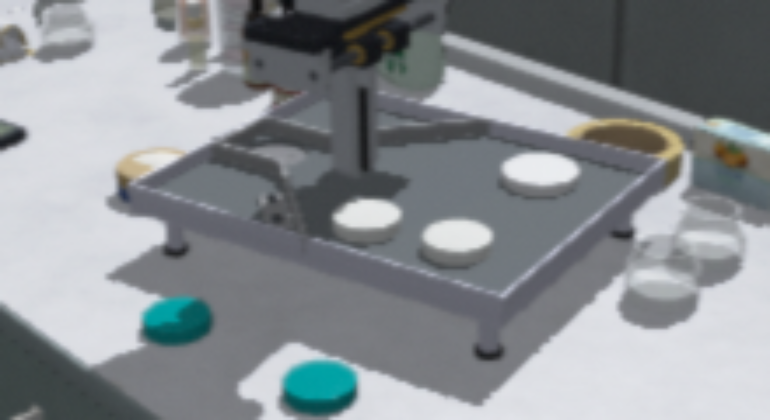

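{"op": "arm_command", "data": {"rows": [[[0,0,0,0,0,0.018,0.128],[0,0,0,0,0,0.02,0.128],[0,0,-9.2,-0.0129,-0.0169,0,0.128],[0,0,-9.2,-0.0129,-0.0169,0,0.128],[0,0,-9.2,-0.0129,-0.0169,0,0.128],[0,0,-9.2,-0.0129,-0.0169,0,0.128],[0,0,-9.2,-0.0129,-0.0169,0,0.128],[0,0,-9.0,-0.0129,-0.0169,0,0.128]]]}}

```text
t: 9.1
tool_pos: [477.1, -53.7, 100.6]
orientation: [-1.494, 0.572, -0.572]
force: [0.6, -0.9, 0.2]
grip_width: 12.0
```

Run:
```python
from h import *
plan(-44,98.8,62.5,-55)
p,d=read_camera("scene");lids(p,get_calibration("scene"),61)
```

```text
t 9.1 tcp [477.1 -53.7 100.6] tray [-43.7  99.4] heading -55.4 F [ 0.6 -0.9  0.2] w 12.0 tilt [ 0. -0. -1.] q [-0.26  0.23  1.88 -0.    1.03  0.47]
target [477.7 -53.8] d mm [ 0.6 -0.1] dz -38.1 dyaw 0.4
blob [649.8 -60. ] tray [-90.2 -67.1] diam 61.7 [62. 61.]
blob [525.2 -95.2] tray [-95.3  62.3] diam 50.4 [50.5 50. ]
blob [501.4 -26.4] tray [-22.8  69.4] diam 49.1 [50.  50.5]
```

{"op": "arm_command", "data": {"rows": [[[0,0,0,0.0003,0,-0.018,0.128],[0,0,0,0.0003,0,-0.015,0.128],[0,0,0,0,0,-0.005,0.128],[0,0,0,0.0033,0.0037,0,0.128],[0,0,0,0.0073,0.0082,0,0.128],[0,0,0,0.0073,0.0082,0,0.128],[0,0,0,0.0073,0.0082,0,0.128],[0,0,0,0.0073,0.0082,0,0.128]]]}}

```text
t: 10.15
tool_pos: [511.4, -16.1, 62.7]
orientation: [-1.495, 0.567, -0.568]
force: [0.1, 0.3, -0.9]
grip_width: 11.9
```

{"op": "arm_command", "data": {"rows": [[[0,0,0,0.0073,0.0082,0,0.128],[0,0,0,0.0073,0.0082,0,0.128],[0,0,0,0.0073,0.0082,0,0.128],[0,0,0,0.0043,0.0048,0,0.128],[0,0,0,0,0,0,0.128],[0,0,0,-0.0066,-0.0075,0,0.128],[0,0,0,-0.0066,-0.0075,0,0.128],[0,0,0,-0.0033,-0.0038,0,0.128]]]}}

```text
t: 11.15
tool_pos: [519.4, -7.1, 62.5]
orientation: [-1.495, 0.569, -0.568]
force: [-0.0, 0.2, 0.4]
grip_width: 11.9
```

Run:
```python
from h import *
plan(-15,0,62.5,0)
c=get_calibration("scene");p,d=read_camera("scene");cv2.imwrite("pics/s7.png",cv2.resize(p[140:260,130:350],None,fx=3.5,fy=3.5)[:,:,::-1])
lids(p,c,61)
```

```text
t 11.15 tcp [519.4  -7.1  62.5] tray [-8.3 47.4] heading -55.1 F [-0.   0.2  0.4] w 11.9 tilt [-0. -0. -1.] q [-0.15  0.33  1.85 -0.    0.96  0.58]
target [567.   -2.6] d mm [47.6  4.5] dz -0.0 dyaw 55.1
blob [649.8 -60. ] tray [-90.2 -67.1] diam 61.7 [62. 61.]
blob [529.8 -99.2] tray [-100.2   58.7] diam 42.7 [46.5 45.5]
```

View pics/s7.png

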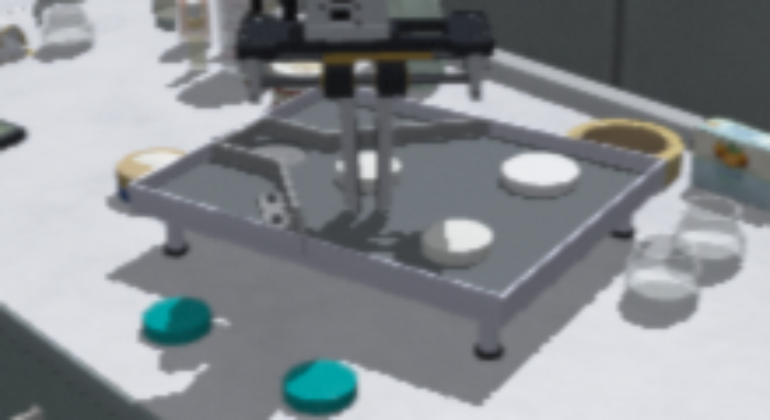

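{"op": "arm_command", "data": {"rows": [[[0,0,9.2,0.0065,-0.0012,0,0.128],[0,0,9.2,0.008,0.0003,0,0.128],[0,0,9.2,0.008,0.0003,0,0.128],[0,0,9.2,0.008,0.0003,0,0.128],[0,0,9.2,0.008,0.0003,0,0.128],[0,0,9.1,0.0095,0.0016,0,0.128],[0,0,0,0,0,0,0.128],[0,0,0,0,0,0,0.128]]]}}

```text
t: 12.2
tool_pos: [567.8, -4.7, 62.4]
orientation: [-1.563, -0.183, 0.184]
force: [-0.7, 0.1, 0.4]
grip_width: 11.9
```

Run:
```python
from h import *
plan(-15,0,62.5,0)
c=get_calibration("scene");p,d=read_camera("scene");cv2.imwrite("pics/s8.png",cv2.resize(p[140:260,130:350],None,fx=3.5,fy=3.5)[:,:,::-1])
lids(p,c,61)
```

```text
t 12.2 tcp [567.8  -4.7  62.4] tray [-17.2  -0.3] heading -0.1 F [-0.7  0.1  0.4] w 11.9 tilt [-0.001  0.    -1.   ] q [-0.13  0.39  1.74  0.    1.01 -0.36]
target [567.   -2.6] d mm [-0.8  2.1] dz 0.1 dyaw 0.1
blob [649.8 -60. ] tray [-90.2 -67.1] diam 61.8 [62. 61.]
blob [558.   39.7] tray [28.2 -1.1] diam 47.7 [49.  49.5]
blob [525.3 -95.6] tray [-95.7  62.3] diam 50.2 [49.5 50. ]
```

View pics/s8.png

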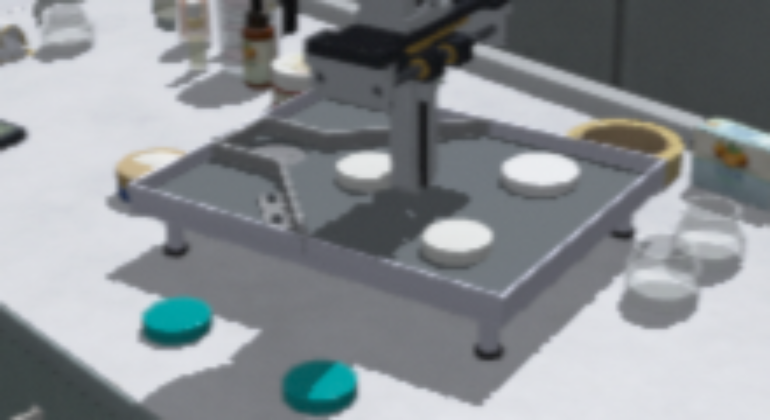

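Same +x push: 72 mm, then 33 mm slowly, then back off.

{"op": "arm_command", "data": {"rows": [[[0,0,0,-0.0015,0.006,0,0.128],[0,0,0,-0.0023,0.0097,0,0.128],[0,0,0,-0.0023,0.0097,0,0.128],[0,0,0,-0.0023,0.0097,0,0.128],[0,0,0,-0.0023,0.0097,0,0.128],[0,0,0,-0.0023,0.0097,0,0.128],[0,0,0,-0.0023,0.0097,0,0.128],[0,0,0,-0.0014,0.006,0,0.128]]]}}

```text
t: 13.25
tool_pos: [551.4, 66.2, 62.5]
orientation: [-1.563, -0.186, 0.186]
force: [1.1, 0.6, 0.0]
grip_width: 12.0
```

{"op": "arm_command", "data": {"rows": [[[0,0,0,-0.0014,0.0059,0,0.128],[0,0,0,-0.0014,0.0059,0,0.128],[0,0,0,-0.0014,0.0059,0,0.128],[0,0,0,-0.0014,0.0059,0,0.128],[0,0,0,-0.0014,0.0059,0,0.128],[0,0,0,0,0,0,0.128],[0,0,0,0,0,0,0.128],[0,0,0,0.0058,-0.0243,0,0.128]]]}}

```text
t: 14.25
tool_pos: [550.2, 71.4, 62.5]
orientation: [-1.562, -0.187, 0.187]
force: [0.6, -0.7, -0.4]
grip_width: 12.0
```

Run:
```python
from h import *
# lid4 (-95.5,62) -> (40,0)
plan(-95.5-38*np.cos(np.deg2rad(-25)),62-38*np.sin(np.deg2rad(-25)),100,-25)
c=get_calibration("scene");p,d=read_camera("scene");cv2.imwrite("pics/s9.png",cv2.resize(p[140:260,130:350],None,fx=3.5,fy=3.5)[:,:,::-1])
lids(p,c,61)
```

```text
t 14.25 tcp [550.2  71.4  62.5] tray [60.9 -1. ] heading 0.1 F [ 0.6 -0.7 -0.4] w 12.0 tilt [-0.  0. -1.] q [ 0.    0.38  1.77  0.    0.99 -0.23]
target [ 517.9 -132.6] d mm [ -32.3 -204. ] dz 37.5 dyaw -25.1
blob [649.8 -60. ] tray [-90.2 -67.1] diam 61.5 [62. 61.]
blob [525.2 -95.2] tray [-95.3  62.3] diam 50.3 [50.5 50. ]
```

View pics/s9.png

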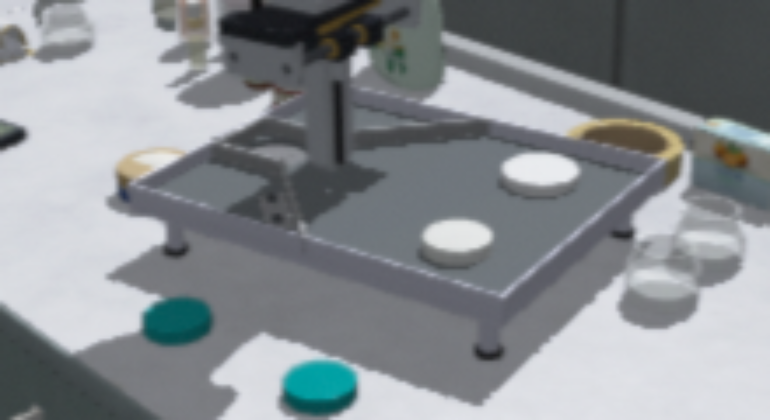

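{"op": "arm_command", "data": {"rows": [[[0,0,0,0,0,0.018,0.128],[0,0,0,0,0,0.02,0.128],[0,0,-4.2,-0.0054,-0.034,0,0.128],[0,0,-4.2,-0.0054,-0.034,0,0.128],[0,0,-4.2,-0.0054,-0.034,0,0.128],[0,0,-4.2,-0.0054,-0.034,0,0.128],[0,0,-4.2,-0.0054,-0.034,0,0.128],[0,0,-4.2,-0.0054,-0.034,0,0.128]]]}}

```text
t: 15.3
tool_pos: [517.8, -134.3, 100.6]
orientation: [-1.565, 0.162, -0.163]
force: [0.5, -0.1, -0.1]
grip_width: 12.2
```

Run:
```python
from h import *
plan(-95.5-38*np.cos(np.deg2rad(-25)),62-38*np.sin(np.deg2rad(-25)),62.5,-25)
c=get_calibration("top");p,d=read_camera("top");cv2.imwrite("pics/t10.png",ortho(p,c,48)[:,:800,::-1])
```

```text
t 15.3 tcp [ 517.8 -134.3  100.6] tray [-131.6   78.6] heading -25.4 F [ 0.5 -0.1 -0.1] w 12.2 tilt [ 0.  0. -1.] q [-0.38  0.31  1.77  0.    1.06 -0.18]
target [ 517.9 -132.6] d mm [0.1 1.8] dz -38.1 dyaw 0.4
```

View pics/t10.png

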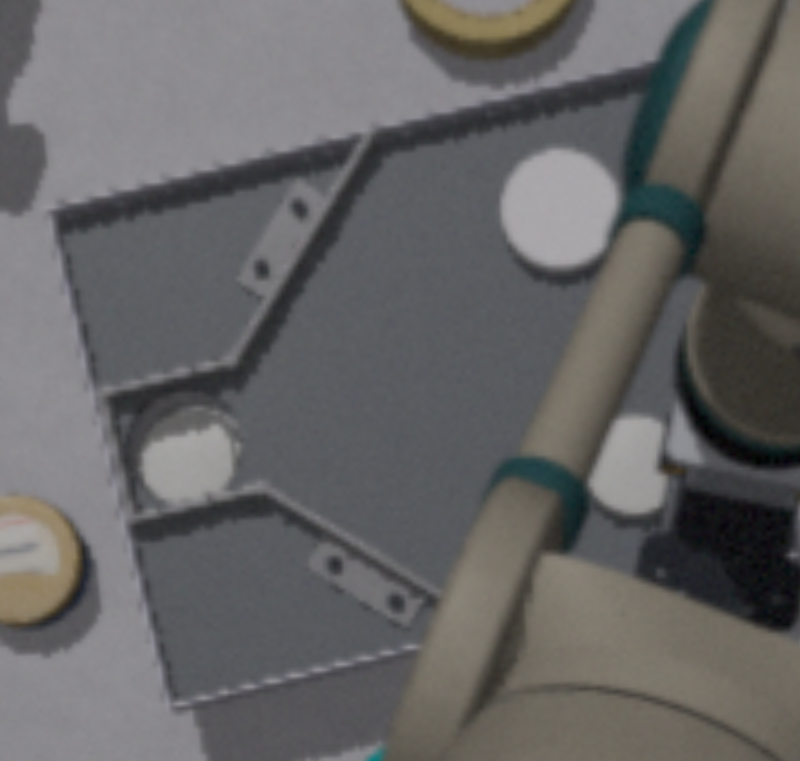

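{"op": "arm_command", "data": {"rows": [[[0,0,0.4,0,0.0015,-0.018,0.128],[0,0,0,0,0,-0.015,0.128],[0,0,0,0,0,-0.005,0.128],[0,0,0,0.0012,0.0059,0,0.128],[0,0,0,0.0024,0.0118,0,0.128],[0,0,0,0.0024,0.0118,0,0.128],[0,0,0,0.0024,0.0118,0,0.128],[0,0,0,0.0024,0.0118,0,0.128]]]}}

```text
t: 16.35
tool_pos: [529.1, -77.6, 62.7]
orientation: [-1.565, 0.154, -0.154]
force: [-0.3, -1.2, -0.2]
grip_width: 11.9
```

{"op": "arm_command", "data": {"rows": [[[0,0,0,0.0024,0.0118,0,0.128],[0,0,0,0.0024,0.0118,0,0.128],[0,0,0,0.0024,0.0118,0,0.128],[0,0,0,0.0024,0.0118,0,0.128],[0,0,0,0.0024,0.0118,0,0.128],[0,0,0,0.0024,0.0118,0,0.128],[0,0,0,0.0024,0.0118,0,0.128],[0,0,0,0.0012,0.0059,0,0.128]]]}}

```text
t: 17.35
tool_pos: [547.0, 10.7, 62.5]
orientation: [-1.565, 0.154, -0.154]
force: [1.0, 0.8, -0.7]
grip_width: 12.4
```

Run:
```python
from h import *
plan(5,0,62.5,0)
c=get_calibration("scene");p,d=read_camera("scene");cv2.imwrite("pics/s11.png",cv2.resize(p[140:260,130:350],None,fx=3.5,fy=3.5)[:,:,::-1])
lids(p,c,61)
```

```text
t 17.35 tcp [547.   10.7  62.5] tray [ 2.6 16.3] heading -24.7 F [ 1.   0.8 -0.7] w 12.4 tilt [ 0. -0. -1.] q [-0.11  0.37  1.79 -0.    0.99  0.09]
target [562.3  16.9] d mm [15.3  6.2] dz 0.0 dyaw 24.7
blob [649.9 -60. ] tray [-90.2 -67.2] diam 61.9 [62. 61.]
blob [543.4  50.8] tray [42.4 10.5] diam 32.3 [39. 36.]
```

View pics/s11.png

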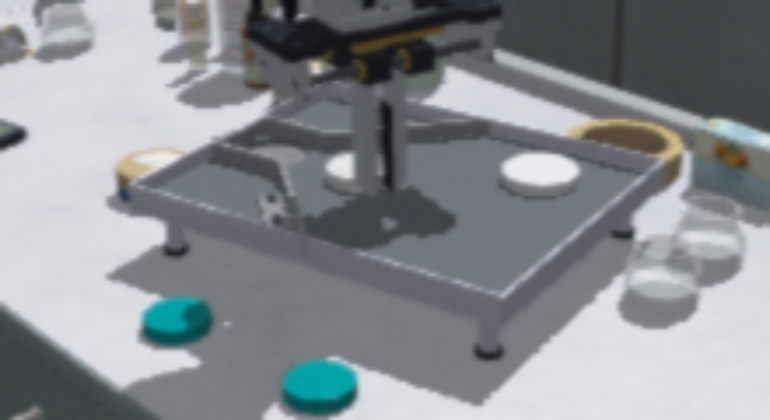

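{"op": "arm_command", "data": {"rows": [[[0,0,0,0.001,0.0049,0,0.128],[0,0,0,0,0,0,0.128],[0,0,0,-0.004,-0.0196,0,0.128],[0,0,8.2,0.0071,0.0027,0,0.128],[0,0,8.2,0.0071,0.0027,0,0.128],[0,0,8.2,0.0071,0.0027,0,0.128],[0,0,0,0,0,0,0.128],[0,0,0,0,0,0,0.128]]]}}

```text
t: 18.4
tool_pos: [564.6, 2.4, 62.4]
orientation: [-1.563, -0.18, 0.181]
force: [-0.4, -0.3, -0.4]
grip_width: 12.0
```

Run:
```python
from h import *
plan(87,0,62.5,0)
c=get_calibration("scene");p,d=read_camera("scene");cv2.imwrite("pics/s12.png",cv2.resize(p[140:260,130:350],None,fx=3.5,fy=3.5)[:,:,::-1])
lids(p,c,61)
```

```text
t 18.4 tcp [564.6   2.4  62.4] tray [-9.6  1.2] heading -0.3 F [-0.4 -0.3 -0.4] w 12.0 tilt [-0.001 -0.    -1.   ] q [-0.12  0.39  1.75 -0.    1.   -0.35]
target [543.2  96.6] d mm [-21.4  94.2] dz 0.1 dyaw 0.3
blob [649.8 -60. ] tray [-90.2 -67.1] diam 61.9 [62. 61.]
blob [553.2  48.1] tray [37.5  1.6] diam 48.7 [49.5 49.5]
```

View pics/s12.png

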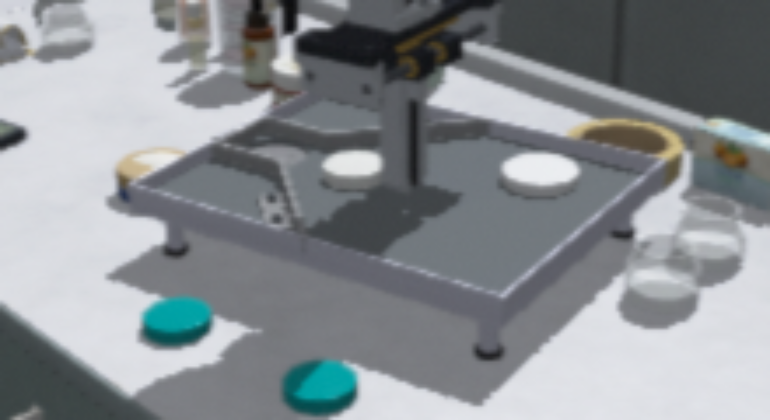

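{"op": "arm_command", "data": {"rows": [[[0,0,0.3,-0.0012,0.005,0,0.128],[0,0,0,-0.0022,0.0097,0,0.128],[0,0,0,-0.0022,0.0097,0,0.128],[0,0,0,-0.0022,0.0097,0,0.128],[0,0,0,-0.0022,0.0097,0,0.128],[0,0,0,-0.0022,0.0097,0,0.128],[0,0,0,-0.0014,0.006,0,0.128],[0,0,0,-0.0014,0.006,0,0.128]]]}}

```text
t: 19.45
tool_pos: [550.1, 69.2, 62.5]
orientation: [-1.563, -0.187, 0.187]
force: [0.3, -0.5, 0.7]
grip_width: 12.1
```

{"op": "arm_command", "data": {"rows": [[[0,0,0,-0.0013,0.0058,0,0.128],[0,0,0,-0.0013,0.0058,0,0.128],[0,0,0,-0.0013,0.0058,0,0.128],[0,0,0,-0.0013,0.0058,0,0.128],[0,0,0,-0.0013,0.0058,0,0.128],[0,0,0,0,0,0,0.128],[0,0,0,0,0,0,0.128],[0,0,0,0.0058,-0.0243,0,0.128]]]}}

```text
t: 20.45
tool_pos: [549.2, 74.1, 62.5]
orientation: [-1.562, -0.188, 0.188]
force: [1.0, -0.5, -0.1]
grip_width: 12.2
```

{"op": "arm_command", "data": {"rows": [[[0,0,0,0,0,0.018,0.128],[0,0,0,0,0,0.03,0.128],[0,0,0,0,-0.03,0.03,0.128],[0,0,0,0,-0.05,0.02,0.128],[0,0,0,0,-0.05,0.02,0.128],[0,0,0,0,-0.05,0.0,0.128],[0,0,0,0,-0.05,0,0.128],[0,0,0,0,0,0,0.128]]]}}

```text
t: 21.45
tool_pos: [549.4, -160.2, 180.4]
orientation: [-1.564, -0.183, 0.183]
force: [-0.1, 0.7, 0.2]
grip_width: 12.2
```

Run:
```python
from h import *
where()
c=get_calibration("top");p,d=read_camera("top");cv2.imwrite("pics/t13.png",ortho(p,c,48)[:,:800,::-1])
W=cloud(d,c);t=w2t(W);m=np.hypot(t[...,0]-120,t[...,1])<20;print("well z",np.percentile(W[m][:,2],[5,25,50,75,95]).round(1))
m2=(np.hypot(t[...,0]-30,t[...,1])<25);print("deck z",np.median(W[m2][:,2]))
p,d=read_camera("scene");cv2.imwrite("pics/s13.png",cv2.resize(p[140:260,130:350],None,fx=3.5,fy=3.5)[:,:,::-1]);lids(p,get_calibration("scene"),61)
```

```text
t 21.45 tcp [ 549.4 -160.2  180.4] tray [-164.1   53.9] heading -0.2 F [-0.1  0.7  0.2] w 12.2 tilt [ 0.    -0.001 -1.   ] q [-0.4   0.29  1.57 -0.    1.28 -0.64]
well z [37.7 39.2 40.5 41.7 43.2]
deck z 47.154598368239064
blob [649.8 -60. ] tray [-90.2 -67.1] diam 61.5 [62. 61.]
blob [521.6  99.9] tray [95.3 20.2] diam 29.2 [44.  21.5]
```

View pics/t13.png

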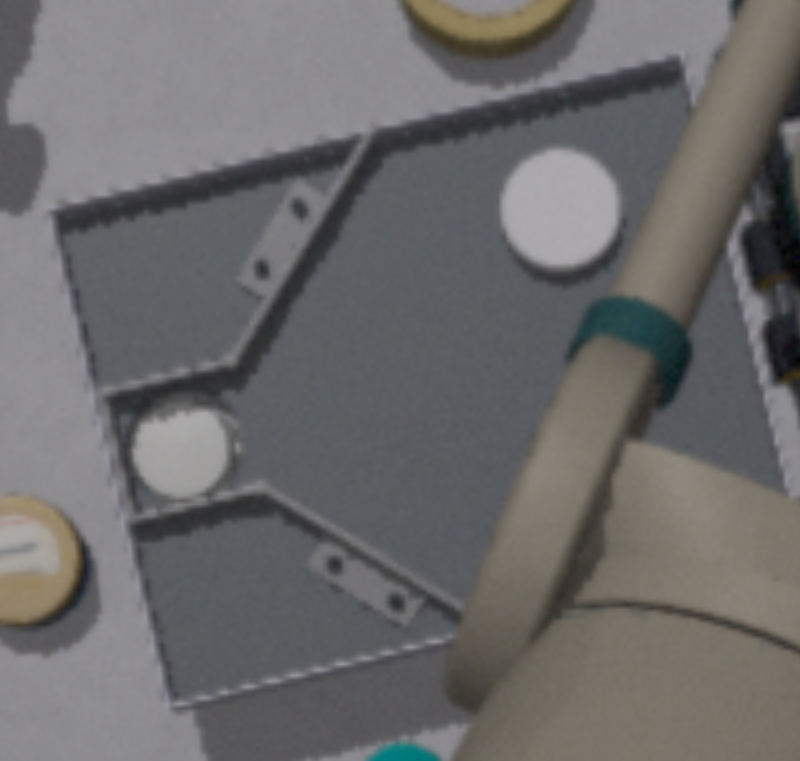

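View pics/s13.png

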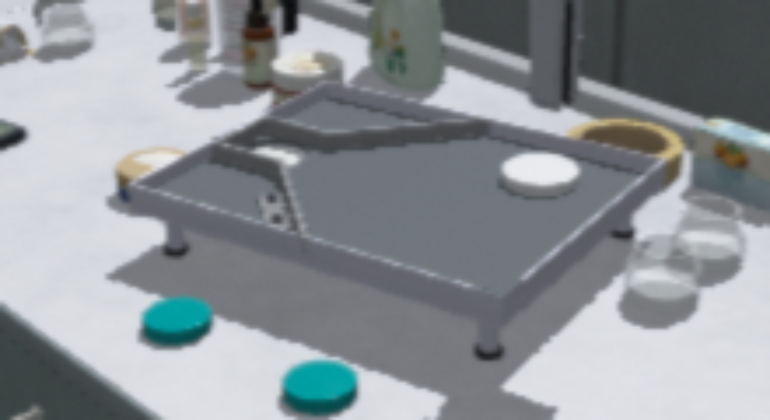

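Run:
```python
from h import *
c=get_calibration("top");p,d=read_camera("top");W=cloud(d,c);t=w2t(W)
for cx,cy,r in((120,0,19),(30,0,40),(-90,-67,24)):
    m=np.hypot(t[...,0]-cx,t[...,1]-cy)<r;A_=np.c_[t[m]-[cx,cy],np.ones(m.sum())];s=np.linalg.lstsq(A_,W[m][:,2],rcond=None)[0];print(np.rad2deg(np.arctan(s[:2])).round(1),s[2].round(1),m.sum())
close_job()
```

```text
[-0.5  0.3] 40.6 197
[-0.1 -0.2] 47.2 881
[-0.2  0. ] 58.3 303
the job is handed in; nothing more can be done
```

All three 50 mm white lids are in the magazine. I pushed each one across the deck and through the gate with the nearly shut fingertips, one at a time and without lifting any. I handed the job in at about 21.5 s, with the arm raised clear of everything.

**Last checks:**
- **Stack:** the top lid lies flat, tilted less than 1°, and 6.6 mm below the measured deck. The expected figure for three stacked lids is 6 mm.
- **Wide lid:** it is still where it started, in front of the gate, and measures about 61 mm across.
- **Jars, pot and turquoise look-alikes:** I never touched them. The scene camera shows them unmoved, except that the pot is mostly hidden there and shows unmoved in the last top view.
- **Forces:** the readings between moves stayed around 1 N.

No check failed. The only disagreement was about 3 mm between my first lid positions from the two cameras, which did not affect the pushes.

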